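# Lay the cheese wheel down and push it home

## Task

The cheese wheel in the middle of the wooden ripening board stands on its edge between two low chocks. Push it over so that it falls flat onto the white paper on the free side of the rest, then push it along the paper until it rests against the end batten on that side. Only push with the fingers: do not lift, carry or roll the wheel, and leave the wheel that already lies on the board, the tub, the brush and the jar alone.

Things in the scene. Friction and masses are not known exactly. Their poses are not given: they have to be found in the camera images.
- board: Fixed wooden ripening board on the table, 170 (x) x 440 (y) x 25 mm thick. Origin: centre of its underside, on the table; z up; top face 25 mm above the origin. Across each end runs a fixed dark batten, 160 mm long (x), 20 mm thick (y), 22 mm high above the board's top; its inner face is at board y = +190 or -190 mm.
- rest (a point): Centre of the board's top face, between two fixed chocks (each 20 mm in x, 36 mm in y, 10 mm high; centres at board x = +43 and -43 mm, y = 0). They keep the standing wheel from rolling; it stands between them and can tip freely towards board +y or -y. Axes as the board's.
- wheel: Pale yellow rigid cheese wheel, 110 mm in diameter, 40 mm thick, 0.3 to 0.55 kg. Origin: its centre. Its y axis is the disc's axis. It starts standing on edge in the middle of the board, y axis level along the board's y, centre 55 mm above the board's top. It overbalances at about 20 degrees of lean. Lying flat its y axis is vertical (up or down), its centre 20 mm above the surface under it.
- paper: White paper liner fixed on the board, 140 (x) x 150 (y) x 1.6 mm. Origin: centre of its underside, at board y = +113 or -113 mm. It covers the free side of the board from near the rest to near the end batten, and shows the side to which the wheel must fall. Axes as the board's.
- neighbour: Another cheese wheel of the same size, loose, lying flat on the bare wood of the board's other side, about 22 mm off the batten of that end (its centre 113 mm from the board's middle). Origin: centre of its underside, z up. Leave it alone.
- tub: White open plastic tub, 56 mm across at the rim, 65 mm high, loose on the table beyond the board. Origin: centre of its underside. Leave it alone.
- brush: Flat hand brush with a wooden handle, about 200 mm long, lying loose on the table beyond the board. Leave it alone.
- jar: Small amber jar, 48 mm across, 60 mm high, loose on the table past one end of the board. Origin: centre of its underside. Leave it alone.

How it is judged:
By the outcome, as a careful person would: the job done as asked, in the order asked, and still so for the second after the job is handed in, with the robot touching nothing.
It also fails if it takes over 43 s, if anything falls off the work surface, if the arm or the gripper's body presses on something with over 40 N, if the wrist force passes 120 N, or if a joint passes its speed limit or range.

## Robot

A 6-joint arm with a two-finger parallel gripper is mounted at the origin on the work surface. World frame = base frame: x ahead of the robot, y to its left, z up, the work surface at z = 0. Lengths are in mm, angles in rad, forces in N, time in s.
With the tool pointing down it reaches from about 300 to 775 mm from the base axis. Payload 14.6 kg.
Tool frame: the origin (TCP) lies midway between the tips of the shut fingers; the grasp point (between the pads) lies behind it (manip.grip_depth is the z of the grasp point in the tool frame, in mm); z points along the fingers, y is the line along which they close (so a half turn about z gives the same grasp; the last joint's range is limited). The gripper opens to 94 mm and grips with 3 to 60 N. Pads are 16 mm wide; open, the fingers measure 119 mm over their backs; the gripper's body (75 mm by 177 mm) begins 78 mm behind the grasp point.
Start: joints at [1.147, 0.3, 1.521, -0, 1.321, -0.067], TCP at [192.099, 515.351, 205.446] pointing down, gripper open.
Joint ranges: [-3.03, 3.03], [-0.79, 2.21], [0.23, 2.52], [-1.04, 4.18], [0, 3.07], [-2.55, 2.55]. Speed limits (rad/s): [2.22, 2.22, 2.57, 3.14, 3.14, 3.14].

## Interface

Orientations are given as [roll, pitch, yaw] about the fixed x, y, z axes, in that order (R = Rz(yaw) Ry(pitch) Rx(roll)).
In Python, from cell import manip, cams, monitor, sign_off gives the robot as it stands (manip), with the cameras (cams), the job as plain functions and the readings (monitor).
- The arm moves only by the tool step_hand, called after "Request:" by a JSON object that holds its "name" and its "arguments", one argument or row to a line. Schema: {"type":"object","properties":{"rows":{"type":"array","items":{"type":"object","properties":{"xyz":{"type":"array","items":{"type":"number"},"minItems":3,"maxItems":3},"turn_vec":{"type":"array","items":{"type":"number"},"minItems":3,"maxItems":3}},"additionalProperties":false},"minItems":1,"maxItems":5},"jaw":{"type":"number"},"squeeze":{"type":"number"},"only":{"type":"string"},"quiet":{"type":"boolean"},"lines":{"type":"string"}},"required":["rows"],"additionalProperties":false}. rows is a list of rows, 1 to 5 of them, each an object with the fields xyz (a list: dx, dy, dz in units of 25 mm), turn_vec (a list: a rotation vector rx, ry, rz in units of 0.2 rad); a field left out counts as zero; each row is the pose to reach, as a shift and turn from the pose commanded when the call began, along the tool's axes at that moment; what a row does not reach only later rows make up. A row lasts 1/10 s, in which the tool goes at most 50 mm and 0.15 rad, less where a joint would pass 70% of its speed; a pose out of reach is approached as far as the arm can. jaw is the finger opening in mm, set as the call begins (left out keeps the last). The fingers move at their own pace and stop on an object; squeeze is the grip in N (left out, the last holds). Time passes only in rows, so rows that do not move let the fingers close. The tool returns the time, the measured TCP pose, the force, the opening and the grip force at its end. only (a regular expression) keeps the lines of the reply that match it, lines (a string "A,B") keeps lines A to B, and quiet returns only ok. Input that does not fit is refused with a message, and nothing moves.
- monitor.read_state(): the state, without advancing time (a new reading comes with each control period).
- cams.camera(name): name is "scene" or "top"; returns (picture, depth): 480x640x3 uint8, red, green, blue; 480x640 float32, mm along the optical axis (not along the pixel's ray), 0 where there is no reading.
- cams.camera_info(name): a dict with "K" (3x3 intrinsics, pixels), "rvec" (rotation vector, rad) and "tvec" (3), from world to camera coordinates, as OpenCV has them. Camera axes: x right, y down, z forward; pixel columns grow to the right and rows downward; lengths in mm; the calibration is good to about 2 mm. A picture is of the moment at which its call begins. camera_info takes no time and is no camera call.
- sign_off(): hands the job in; it is judged then, once.
The state is a dict: "clock": time; "joints": joint angles; "qd": joint speeds; "effort": joint torques, N m; "eef_pos": TCP position; "eef_rot": TCP orientation; "wrist_force": force on the tool from outside, world axes, zero at the start; "moment": the same for the moment, N m; "finger_gap": finger opening in mm; "finger_force": force on a finger pad.
Only numpy, scipy, OpenCV 4.12 (cv2) and the standard library are available. Lean on these libraries where they do the work, as an engineer would, in place of code of your own. Each camera call takes 0.05 s, during which the arm holds its last target. There are 200 camera calls.

## Working session

There is one attempt and no reset: what is moved stays moved. The work goes in short steps, Python scripts to look and compute and a tool call to move; the robot and the scene stay as the last step left them, time stands still between calls to the robot, and variables do not carry over. Pictures are saved under pics/ and viewed, at most 10 in all, crops included, and the job is handed in when it is done.

```bash
ls; mkdir -p pics
```

Run:
```python
from cell import manip, cams, monitor, sign_off
import cv2,numpy as np
for n in("scene","top"):
    p,d=cams.camera(n); cv2.imwrite(f"pics/{n}0.png",p[:,:,::-1]); np.save(f"pics/{n}0.npy",d)
    i=cams.camera_info(n); print(n,i)
s=monitor.read_state(); print(s, manip.grip_depth)
```

```text
cell.py
pics
scene {'K': array([[435.74752293,   0.        , 314.6038146 ],
       [  0.        , 435.74752293, 237.46553686],
       [  0.        ,   0.        ,   1.        ]]), 'rvec': array([ 2.17353853,  0.59424072, -0.30030619]), 'tvec': array([-590.38188553,  -90.10291918, 1035.81337125])}
top {'K': array([[511.36046897,   0.        , 320.59811385],
       [  0.        , 511.36046897, 239.58438042],
       [  0.        ,   0.        ,   1.        ]]), 'rvec': array([ 2.15766298, -2.11962698,  0.18084604]), 'tvec': array([ 75.89813472, 654.18418366, 936.98840655])}
{'clock': 0.1, 'joints': array([ 1.14739461e+00,  3.00426056e-01,  1.52150322e+00, -1.64207416e-05,
        1.32070665e+00, -6.65963709e-02]), 'qd': array([-0.00104203,  0.00069103, -0.00145196, -0.00166134,  0.00131644,
       -0.00116631]), 'effort': array([ 7.30232823e-04, -5.32642114e+01, -3.53283763e+01,  7.09270779e-02,
        2.34931230e-02, -8.87187275e-05]), 'eef_pos': array([192.01489782, 515.14597675, 204.94397786]), 'eef_rot': array([-3.14055064e+00, -5.35563280e-05,  2.78479135e+00]), 'wrist_force': array([ 0.06269132, -0.28796464, -0.15642427]), 'moment': array([ 0.00070896, -0.0416908 ,  0.02047171]), 'finger_force': 0.0, 'finger_gap': 93.98801010447845} -18.8
```

View pics/top0.png

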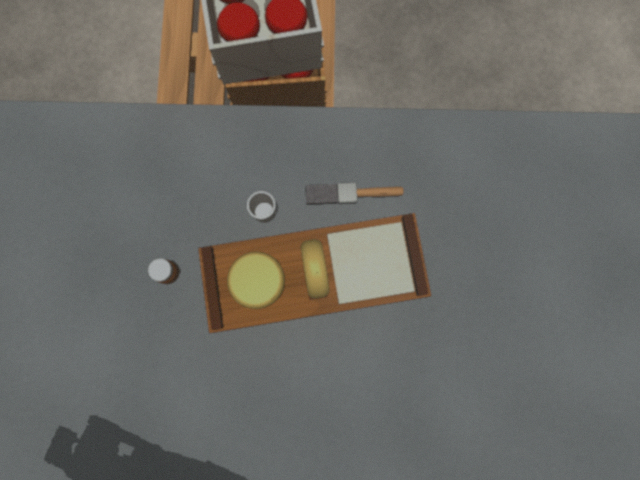

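View pics/scene0.png

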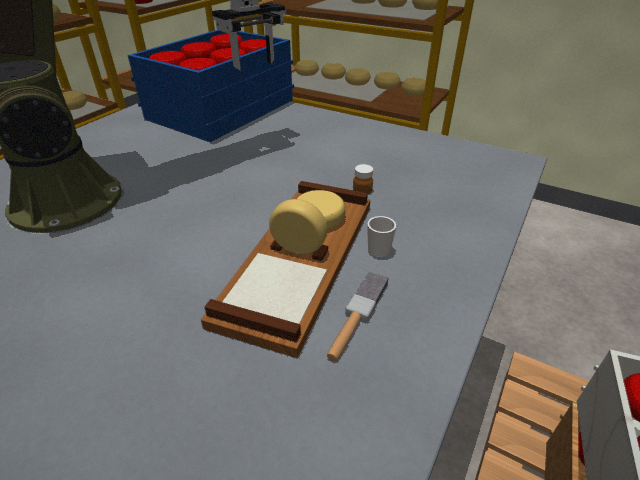

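The top view shows the paper at about (371,263), the standing wheel at (315,270), the neighbour at (256,279), the tub at (261,206) and the jar at (160,270). The scene view confirms this: the wheel stands upright between its chocks. Next I measure the positions.

Create h.py:
```python
from cell import manip, cams, monitor, sign_off
import cv2,numpy as np
from scipy.spatial.transform import Rotation as Ro
def ray(n,uv,z):
    i=cams.camera_info(n); R=Ro.from_rotvec(i["rvec"]).as_matrix(); c=-R.T@i["tvec"]
    uv=np.atleast_2d(uv).astype(float)
    d=np.c_[uv,np.ones(len(uv))]@np.linalg.inv(i["K"]).T@R
    return c+d*((z-c[2])/d[:,2])[:,None]
def blob(m,xr):
    m=m.astype(np.uint8); m[:,:xr[0]]=0; m[:,xr[1]:]=0; m[:xr[2]]=0; m[xr[3]:]=0
    c=max(cv2.findContours(m,cv2.RETR_EXTERNAL,cv2.CHAIN_APPROX_NONE)[0],key=cv2.contourArea)
    return c[:,0,:]
```

Run:
```python
from h import *
p=cv2.imread("pics/top0.png"); d=np.load("pics/top0.npy"); hsv=cv2.cvtColor(p,cv2.COLOR_BGR2HSV)
pc=blob((hsv[...,1]<60)&(hsv[...,2]>140),(310,440,210,320))
w=ray("top",pc,26.6)[:,:2].astype(np.float32); r=cv2.minAreaRect(w); print("paper",r); 
bc=blob((hsv[...,0]<20)&(hsv[...,1]>90)|(hsv[...,1]<60)&(hsv[...,2]>140),(190,440,208,340))
bc=cv2.convexHull(bc)[:,0]; b=cv2.minAreaRect(ray("top",bc,25)[:,:2].astype(np.float32)); print("board",b)
ye=(hsv[...,0]>20)&(hsv[...,0]<35)&(hsv[...,1]>80)
n=blob(ye,(220,290,240,320)); print("neigh",cv2.minEnclosingCircle(ray("top",n,65)[:,:2].astype(np.float32)))
s=blob(ye,(296,335,230,310)); print("wheel px",cv2.minAreaRect(s)); print("at z135",ray("top",[cv2.minAreaRect(s)[0]],130))
for nm,uv,z in(("tub",(261,206),65),("jar",(160,270),60),("brush1",(306,194),15),("brush2",(403,191),15)): print(nm,ray("top",[uv],z)[0].round())
```

```text
paper ((613.84765625, -11.231330871582031), (140.29754638671875, 150.1180419921875), 10.278815269470215)
board ((593.4388427734375, 100.16578674316406), (168.6173095703125, 437.6887512207031), 10.360614776611328)
neigh ((571.6401977539062, 209.04173278808594), 53.73637008666992)
wheel px ((314.8243408203125, 268.4459533691406), (57.04644775390625, 21.53626823425293), 80.53767395019531)
at z135 [[588.19301056  97.14283857 130.        ]]
tub [714. 204.  65.]
jar [587. 392.  60.]
brush1 [753. 119.  15.]
brush2 [763. -80.  15.]
```

Add to h.py:
```python
C=np.array([593.4,100.2]); a=np.radians(10.32); U=np.array([np.sin(a),-np.cos(a)]); X=np.array([np.cos(a),np.sin(a)])
def to(u,z,x=0):
    s=monitor.read_state(); T=Ro.from_euler("xyz",s["eef_rot"]); G=Ro.from_euler("xyz",[np.pi,0,np.pi/2+a])
    q=s["eef_pos"][:2]-C
    print("board u,x:",(q@U).round(1),(q@X).round(1),"z",s["eef_pos"][2].round(1),"F",s["wrist_force"].round(1),"t",s["clock"])
    t=np.r_[C+u*U+x*X,z]; print("shift",T.inv().apply(t-s["eef_pos"]).round(1),"rot",(T.inv()*G).as_rotvec().round(3))
```

```bash
python3 -c "
from h import *
to(-42,205)"
```

```text
board u,x: -480.1 -320.6 z 204.9 F [ 0.1 -0.3 -0.2] t 0.1
shift [-4.996e+02 -2.125e+02  1.000e-01] rot [-1.000e-03  0.000e+00  1.034e+00]
```

Careful with the scale: shifts go in units of 25 mm and turns go in units of 0.2 rad. That gives: -19 mm is -0.76, -225 mm is -9, 0.5 rad is 2.5.

Request:
{"name": "step_hand", "arguments": {
  "rows": [
    {"xyz": [-1.8, -0.76, 0], "turn_vec": [0, 0, 0.5]},
    {"xyz": [-3.6, -1.52, 0], "turn_vec": [0, 0, 1]},
    {"xyz": [-5.4, -2.28, 0], "turn_vec": [0, 0, 1.5]},
    {"xyz": [-7.2, -3.08, 0], "turn_vec": [0, 0, 2]},
    {"xyz": [-9, -3.84, 0], "turn_vec": [0, 0, 2.5]}
  ],
  "jaw": 50
}}

```text
clock: 0.6
eef_pos: [370.4, 345.1, 205.3]
eef_rot: [-3.141, -0.0, 2.281]
wrist_force: [0.9, 1.5, -0.1]
finger_gap: 57.3
finger_force: 0.0
```

```bash
python3 -c "
from h import *
to(-42,205)"
```

```text
board u,x: -280.9 -175.5 z 205.3 F [ 0.9  1.5 -0.1] t 0.6
shift [-294.9   30.7    0.3] rot [-0.    0.    0.53]
```

Converted, -220 mm is -8.8, -176 mm is -7.04, 0.5 rad is 2.5.

Request:
{"name": "step_hand", "arguments": {
  "rows": [
    {"xyz": [-1.76, 0.2, 0], "turn_vec": [0, 0, 0.5]},
    {"xyz": [-3.52, 0.36, 0], "turn_vec": [0, 0, 1]},
    {"xyz": [-5.28, 0.56, 0], "turn_vec": [0, 0, 1.5]},
    {"xyz": [-7.04, 0.76, 0], "turn_vec": [0, 0, 2]},
    {"xyz": [-8.8, 0.92, 0], "turn_vec": [0, 0, 2.5]}
  ]
}}

```text
clock: 1.1
eef_pos: [531.9, 194.1, 205.2]
eef_rot: [-3.141, -0.0, 1.781]
wrist_force: [-0.2, 0.8, 0.2]
finger_gap: 50.0
finger_force: 0.0
```

```bash
python3 -c "
from h import *
to(-42,205)"
```

```text
board u,x: -103.4 -43.7 z 205.2 F [-0.2  0.8  0.2] t 1.1
shift [-62.6  41.8   0.2] rot [-0.   -0.    0.03]
```

Request:
{"name": "step_hand", "arguments": {
  "rows": [
    {"xyz": [-1.2, 0.8, 0], "turn_vec": [0, 0, 0.15]},
    {"xyz": [-2.4, 1.64, 0], "turn_vec": [0, 0, 0.15]},
    {"xyz": [-2.4, 1.64, 0], "turn_vec": [0, 0, 0.15]},
    {"xyz": [-2.4, 1.64, 0], "turn_vec": [0, 0, 0.15]}
  ]
}}

```text
clock: 1.5
eef_pos: [583.6, 145.3, 204.7]
eef_rot: [-3.14, -0.0, 1.754]
wrist_force: [0.6, 0.0, 0.9]
finger_gap: 50.0
finger_force: 0.0
```

```bash
python3 -c "
from h import *
to(-42,106)"
```

```text
board u,x: -46.1 -1.6 z 204.7 F [0.6 0.  0.9] t 1.5
shift [-4.1  1.7 98.7] rot [-0.001 -0.     0.003]
```

Request:
{"name": "step_hand", "arguments": {
  "rows": [
    {"xyz": [-0.08, 0.06, 1.6]},
    {"xyz": [-0.12, 0.06, 3.2]},
    {"xyz": [-0.12, 0.06, 3.96]},
    {"xyz": [-0.12, 0.06, 3.96]}
  ]
}}

```text
clock: 1.9
eef_pos: [583.6, 143.8, 103.8]
eef_rot: [-3.137, -0.0, 1.756]
wrist_force: [0.1, 0.0, 0.6]
finger_gap: 49.7
finger_force: 0.0
```

Run:
```python
from h import *
to(-28,106)
p,d=cams.camera("scene"); cv2.imwrite("pics/s1.png",cv2.resize(p[100:350,180:440,::-1],None,fx=2,fy=2))
```

```text
board u,x: -44.6 -1.8 z 103.8 F [0.1 0.  0.6] t 1.9
shift [-16.7   1.7  -2.2] rot [-0.005 -0.     0.005]
```

View pics/s1.png

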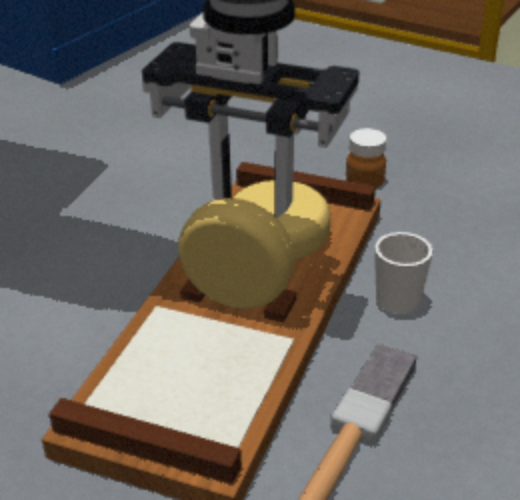

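The crop shows both fingers (columns 222 and 285) down behind the upright wheel, clear of the neighbour. I'll push gently.

Request:
{"name": "step_hand", "arguments": {
  "rows": [
    {"xyz": [-0.2, 0, -0.04]},
    {"xyz": [-0.4, 0.04, -0.08]},
    {"xyz": [-0.56, 0.04, -0.08]},
    {"xyz": [-0.72, 0.04, -0.08]},
    {"xyz": [-0.88, 0.04, -0.08]}
  ]
}}

```text
clock: 2.45
eef_pos: [590.9, 121.3, 108.8]
eef_rot: [3.141, -0.0, 1.755]
wrist_force: [-0.1, 0.8, 1.1]
finger_gap: 49.8
finger_force: 0.7
```

Request:
{"name": "step_hand", "arguments": {
  "rows": [
    {"xyz": [-0.16, 0, 0]},
    {"xyz": [-0.32, 0, 0]},
    {"xyz": [-0.48, 0, 0]},
    {"xyz": [-0.6, 0, 0]}
  ]
}}

```text
clock: 2.85
eef_pos: [593.5, 106.4, 108.4]
eef_rot: [-3.141, 0.0, 1.755]
wrist_force: [0.2, 0.5, 0.2]
finger_gap: 49.9
finger_force: 0.2
```

```bash
python3 -c "
from h import *
to(5,106)"
```

```text
board u,x: -6.1 1.2 z 108.4 F [0.2 0.5 0.2] t 2.85
shift [-11.1  -1.2   2.4] rot [-0.     0.     0.004]
```

Converted, -11 mm is -0.44, -8 mm is -0.32.

Request:
{"name": "step_hand", "arguments": {
  "rows": [
    {"xyz": [-0.16, 0, 0]},
    {"xyz": [-0.32, 0, 0]},
    {"xyz": [-0.44, 0, 0]},
    {"xyz": [-0.44, 0, 0]},
    {"xyz": [-0.44, 0, 0]}
  ]
}}

```text
clock: 3.35
eef_pos: [595.4, 96.0, 108.4]
eef_rot: [-3.142, -0.0, 1.755]
wrist_force: [0.0, -0.8, 0.7]
finger_gap: 50.2
finger_force: 0.0
```

Run:
```python
from h import *
to(-8,106)
p,d=cams.camera("scene"); cv2.imwrite("pics/s2.png",cv2.resize(p[100:350,180:440,::-1],None,fx=2,fy=2))
```

```text
board u,x: 4.5 1.3 z 108.4 F [ 0.  -0.8  0.7] t 3.35
shift [12.5 -1.2  2.4] rot [-0.    -0.     0.004]
```

View pics/s2.png

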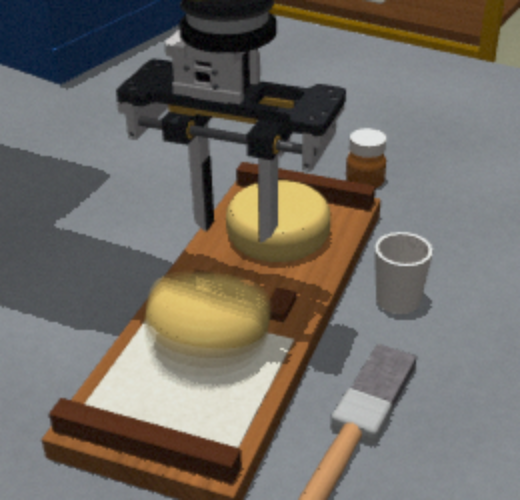

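The wheel has tipped and is falling onto the paper; it is motion-blurred around (208,315), and the fingers are clear of it. I'll back up and measure.

Request:
{"name": "step_hand", "arguments": {
  "rows": [
    {"xyz": [0.2, 0, 0]},
    {"xyz": [0.4, -0.04, 0]},
    {"xyz": [0.64, -0.04, 0]},
    {"xyz": [0.64, -0.04, 0]},
    {"xyz": [0.64, -0.04, 0]}
  ]
}}

```text
clock: 3.9
eef_pos: [591.5, 111.8, 108.4]
eef_rot: [-3.142, 0.0, 1.755]
wrist_force: [-0.4, -0.2, 0.3]
finger_gap: 50.2
finger_force: 0.0
```

Run:
```python
from h import *
to(-10,48)
p,d=cams.camera("top"); q=np.ascontiguousarray(p[:,:,::-1]); cv2.imwrite("pics/t3.png",cv2.resize(q[180:360,130:450],None,fx=2.5,fy=2.5))
h=cv2.cvtColor(q,cv2.COLOR_BGR2HSV); ye=(h[...,0]>20)&(h[...,0]<35)&(h[...,1]>80)
c=blob(ye,(310,430,210,320)); o,r=cv2.minEnclosingCircle(ray("top",c,66.6)[:,:2].astype(np.float32)); o=np.array(o)-C
print("wheel u,x,r",o@U,o@X,r)
```

```text
board u,x: -11.8 0.2 z 108.4 F [-0.4 -0.2  0.3] t 3.9
shift [-1.8 -0.2 60.4] rot [-0.     0.     0.004]
wheel u,x,r 46.25572910366889 9.725211089001004 88.70673370361328
```

View pics/t3.png

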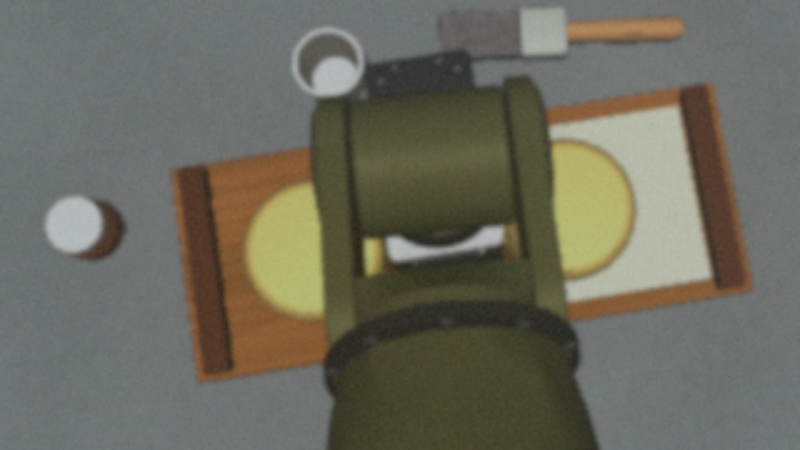

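The wheel lies flat on the paper, with its right edge at crop (635,208) and the arm hiding the rest. I'll take its centre from that visible arc.

Run:
```python
from h import *
from scipy.optimize import least_squares
q=cv2.imread("pics/t3.png"); h=cv2.cvtColor(q,cv2.COLOR_BGR2HSV); ye=(h[...,0]>20)&(h[...,0]<35)&(h[...,1]>80)
c=blob(ye,(560,700,100,300)); c=c[c[:,0]>580]/2.5+[130,180]
w=ray("top",c,66.6)[:,:2]-C; w=np.c_[w@U,w@X]
print(least_squares(lambda p:np.hypot(*(w-p).T)-55,[75,0]).x, w[:,0].max())
```

```text
[77.99204756 -1.37528122] 133.90488916066096
```

Converted, 60 mm is 2.4, 61 mm is 2.44.

Request:
{"name": "step_hand", "arguments": {
  "rows": [
    {"xyz": [0, 0, 0.8]},
    {"xyz": [0, 0, 1.6]},
    {"xyz": [0, 0, 2.4]},
    {"xyz": [0, 0, 2.44]},
    {"xyz": [0, 0, 2.44]}
  ]
}}

```text
clock: 4.45
eef_pos: [591.6, 111.4, 47.8]
eef_rot: [-3.141, 0.0, 1.755]
wrist_force: [0.3, -0.0, 0.4]
finger_gap: 49.9
finger_force: 0.0
```

Request:
{"name": "step_hand", "arguments": {
  "rows": [
    {"xyz": [-0.24, 0.04, 0]},
    {"xyz": [-0.48, 0.04, 0]},
    {"xyz": [-0.72, 0.04, 0]},
    {"xyz": [-0.96, 0.04, 0]},
    {"xyz": [-1.2, 0.04, 0]}
  ]
}}

```text
clock: 4.95
eef_pos: [598.2, 81.6, 47.6]
eef_rot: [3.141, 0.0, 1.755]
wrist_force: [0.7, -0.4, -0.6]
finger_gap: 50.3
finger_force: 0.0
```

```bash
python3 -c "
from h import *
to(77,48,-1)"
```

```text
board u,x: 19.2 1.4 z 47.6 F [ 0.7 -0.4 -0.6] t 4.95
shift [-57.8  -2.6  -0.4] rot [0.    0.    0.004]
```

Converted, -24 mm is -0.96, -19 mm is -0.76.

Request:
{"name": "step_hand", "arguments": {
  "rows": [
    {"xyz": [-0.16, -0.04, 0]},
    {"xyz": [-0.36, -0.04, 0]},
    {"xyz": [-0.56, -0.04, 0]},
    {"xyz": [-0.76, -0.04, 0]},
    {"xyz": [-0.96, -0.04, 0]}
  ]
}}

```text
clock: 5.45
eef_pos: [601.5, 58.2, 47.5]
eef_rot: [3.141, -0.0, 1.755]
wrist_force: [-0.5, 3.8, 0.9]
finger_gap: 49.6
finger_force: 1.3
```

Request:
{"name": "step_hand", "arguments": {
  "rows": [
    {"xyz": [-0.2, 0, 0]},
    {"xyz": [-0.4, 0, 0]},
    {"xyz": [-0.6, 0, 0]},
    {"xyz": [-0.8, 0, 0]},
    {"xyz": [-1, 0, 0]}
  ]
}}

```text
clock: 5.95
eef_pos: [606.1, 33.5, 47.4]
eef_rot: [-3.142, 0.0, 1.755]
wrist_force: [-0.7, 1.8, 0.4]
finger_gap: 50.2
finger_force: 1.3
```

```bash
python3 -c "
from h import *
to(77,48,-1)"
```

```text
board u,x: 67.9 0.5 z 47.4 F [-0.7  1.8  0.4] t 5.95
shift [-9.1 -1.5 -0.6] rot [-0.     0.     0.004]
```

Converted, -7 mm is -0.28, -6 mm is -0.24.

Request:
{"name": "step_hand", "arguments": {
  "rows": [
    {"xyz": [-0.08, 0, 0]},
    {"xyz": [-0.16, 0, 0]},
    {"xyz": [-0.24, 0, 0]},
    {"xyz": [-0.28, 0, 0]}
  ]
}}

```text
clock: 6.35
eef_pos: [607.3, 26.9, 47.5]
eef_rot: [3.142, -0.0, 1.755]
wrist_force: [0.2, 2.3, 0.7]
finger_gap: 49.9
finger_force: 1.3
```

Request:
{"name": "step_hand", "arguments": {
  "rows": [
    {"xyz": [-0.04, 0, 0]},
    {"xyz": [-0.08, 0, 0]}
  ]
}}

```text
clock: 6.55
eef_pos: [607.6, 25.0, 47.4]
eef_rot: [-3.142, -0.0, 1.755]
wrist_force: [-0.9, 2.8, 0.4]
finger_gap: 49.9
finger_force: 1.3
```

Request:
{"name": "step_hand", "arguments": {
  "rows": [
    {"xyz": [-0.04, 0, 0]}
  ]
}}

```text
clock: 6.65
eef_pos: [607.8, 24.0, 47.4]
eef_rot: [-3.142, -0.0, 1.755]
wrist_force: [0.0, 3.0, -0.2]
finger_gap: 50.0
finger_force: 1.3
```

```bash
python3 -c "
from h import *
to(77,48,-1)"
```

```text
board u,x: 77.5 0.5 z 47.4 F [ 0.   3.  -0.2] t 6.65
shift [ 0.5 -1.5 -0.6] rot [-0.    -0.     0.004]
```

Not touching the batten yet, since only friction shows. I'll creep on, watching the force.

Request:
{"name": "step_hand", "arguments": {
  "rows": [
    {"xyz": [-0.04, 0, 0]}
  ],
  "only": "pos|wrist"
}}

```text
eef_pos: [607.9, 23.3, 47.4]
wrist_force: [-1.3, 9.2, 0.7]
```

Request:
{"name": "step_hand", "arguments": {
  "rows": [
    {"xyz": [-0.04, 0, 0]}
  ],
  "only": "pos|wrist"
}}

```text
eef_pos: [608.0, 23.1, 47.5]
wrist_force: [-1.9, 14.4, 2.1]
```

Request:
{"name": "step_hand", "arguments": {
  "rows": [
    {"xyz": [-0.04, 0, 0]}
  ],
  "only": "pos|wrist"
}}

```text
eef_pos: [608.0, 22.9, 47.5]
wrist_force: [-4.0, 19.6, 3.6]
```

The force has risen to 20 N with the tool stalled, so the wheel is against the batten. I'll back straight off, lift away and check.

Request:
{"name": "step_hand", "arguments": {
  "rows": [
    {"xyz": [0.08, 0, 0]},
    {"xyz": [0.24, 0, 0]},
    {"xyz": [0.56, 0, 0]},
    {"xyz": [1.12, 0, 0]},
    {"xyz": [1.68, 0, 0]}
  ]
}}

```text
clock: 7.45
eef_pos: [600.4, 63.5, 47.4]
eef_rot: [3.142, 0.0, 1.755]
wrist_force: [-0.2, -0.2, 0.0]
finger_gap: 49.9
finger_force: 0.0
```

Request:
{"name": "step_hand", "arguments": {
  "rows": [
    {"xyz": [0, 0, -1.6]},
    {"xyz": [0, 0, -3.2]},
    {"xyz": [0, 0, -4.8]},
    {"xyz": [0, 0, -6.4]}
  ]
}}

```text
clock: 7.85
eef_pos: [600.2, 63.5, 209.2]
eef_rot: [3.141, 0.0, 1.756]
wrist_force: [0.3, 0.5, 1.1]
finger_gap: 49.8
finger_force: 0.0
```

Request:
{"name": "step_hand", "arguments": {
  "rows": [
    {"xyz": [1.8, 0, 0]},
    {"xyz": [3.6, 0, 0]},
    {"xyz": [5.4, 0, 0]},
    {"xyz": [7.2, -0.8, 0]},
    {"xyz": [9, -2, 0]}
  ]
}}

```text
clock: 8.35
eef_pos: [511.7, 274.0, 207.0]
eef_rot: [-3.141, 0.0, 1.755]
wrist_force: [0.4, 1.1, 0.2]
finger_gap: 50.0
finger_force: 0.0
```

Request:
{"name": "step_hand", "arguments": {
  "rows": [
    {"xyz": [1.4, -1.4, 0]},
    {"xyz": [2.8, -2.8, 0]},
    {"xyz": [4.2, -4.2, 0]},
    {"xyz": [5.6, -5.6, 0]},
    {"xyz": [5.6, -5.6, 0]}
  ]
}}

```text
clock: 8.85
eef_pos: [345.4, 386.6, 207.8]
eef_rot: [-3.142, -0.001, 1.76]
wrist_force: [-0.5, -0.2, -0.8]
finger_gap: 50.5
finger_force: 0.0
```

Run:
```python
from h import *
from scipy.optimize import least_squares
p,d=cams.camera("top"); q=np.ascontiguousarray(p[:,:,::-1]); cv2.imwrite("pics/t4.png",cv2.resize(q[170:350,130:450],None,fx=2.5,fy=2.5))
h=cv2.cvtColor(q,cv2.COLOR_BGR2HSV); ye=(h[...,0]>20)&(h[...,0]<35)&(h[...,1]>80)
for b,z in(((320,440,200,320),66.6),((200,300,220,330),65)):
    w=ray("top",blob(ye,b),z)[:,:2]-C; w=np.c_[w@U,w@X]
    print(least_squares(lambda p:np.hypot(*(w-p[:2]).T)-p[2],[130,0,55]).x)
p,d=cams.camera("scene"); cv2.imwrite("pics/s4.png",cv2.resize(p[100:350,180:440,::-1],None,fx=2,fy=2))
```

```text
[133.48446301   0.22549114  52.28393952]
[-111.03485112   -1.491636     51.85887092]
```

View pics/t4.png

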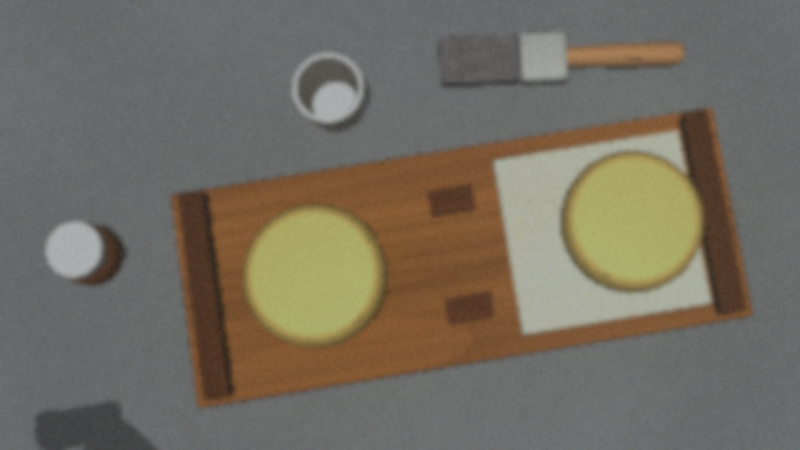

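View pics/s4.png

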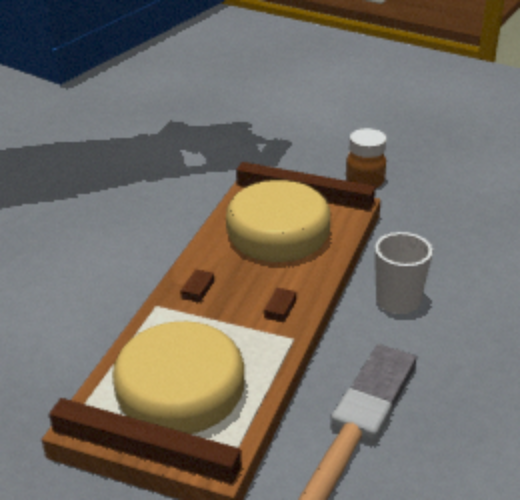

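Both views show the wheel flat and touching the batten (crop (633,220); measured u ≈ 133.5 mm against the 135 mm expected at contact). The neighbour, tub, brush and jar have not moved. I'll hand in.

```bash
python3 -c "
from cell import manip, cams, monitor, sign_off
print(sign_off())"
```

```text
the job is handed in; nothing more can be done
None
```

The wheel was tipped flat onto the paper and pushed along it to rest against the end batten, nothing else was disturbed, and the job was handed in at about 9 s.

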